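Screw down the mould press with the turning bar

TASK

Take the turning bar from its wooden cradle and, using it in one hole of the press's ringed collar after another, turn the collar clockwise (seen from above) until the platen bears firmly on the wooden mould: stop once the resistance has clearly risen, and do not force it further. Then draw the bar out and lay it back in its cradle, leaving the other bench things where they stand.

Things in the scene. Friction and masses are not known exactly. Their poses are not given: they have to be found in the camera images.
- press: Fixed four-column screw press: base 150 x 200 x 15 mm (x, y, z), wooden mould, platen, crosshead plate 100 x 175 mm with its top at 116 mm, collar on top. Origin on the bench under its middle, z up; its front, the -x side, faces the robot. Nothing but the columns, collar and screw end rises above 124 mm.
- column_fl (a point): Top of the column at x = -32, y = +72 mm of the press. Four such round columns, 16 mm thick, at x = +-32, y = +-72 mm, reach 158 mm high, above the bar's level. So a bar in the collar can swing only between two columns: at the front, from about -55 to +55 degrees either side of the press's -x direction.
- mould_top (a point): Middle of the top of the closed wooden mould in the press, 110 x 104 x 40 mm, fixed; its top is 55 mm above the bench.
- collar_center (a point): Point on the collar's vertical axis at the height of its holes, 134 mm above the bench; turns with the collar. The collar: steel ring 90 mm in diameter, 32 mm high (118 to 150 mm), turning in place without rising or sinking; it drives the screw and platen down 6 mm a turn when turned clockwise seen from above, and stays where it is left.
- hole0 (a point): Middle of the mouth of one of the collar's 8 level radial holes, 45 degrees apart, 45 mm from the axis along +x of collar_center. Holes are 14 mm wide and high and 24 mm deep (bottom 21 mm from the axis); a dark line on the collar's top marks each. The bar has a few degrees of sideways play in them, so the collar lags a little behind it.
- screw_end (a point): Top of the screw, 22 to 25 mm thick, standing about 30 mm out of the collar. How it turns: 108 to 126 degrees at a steady 0.5 N m until the platen bears (no mark shows where); then at about 0.85 N m for 0.2 rad while the packing beds down; then it is solid and firm: stop between 1.0 and 1.4 N m, best 1.15. At 1.5 N m the mould is crushed. (Held still, readings are some 0.1 lower.)
- platen_foot (a point): Middle of the platen's underside (round steel plate, 100 mm wide, 14 mm thick), at most 58 mm above the bench; it sinks about 1 mm per radian of the collar and meets the mould at 55 mm. The readings are too coarse to tell how firmly it presses.
- bar: Loose round steel bar, 12 mm thick, 231 mm long, about 0.2 kg, with a 22 mm ball at one end. Origin on its axis near the balance point; +x runs along it to the plain rounded tip at x = +120 mm; the ball is centred at x = -100 mm. Pushed home in a hole, its origin stands 141 mm from the collar's axis.
- cradle: Fixed wooden cradle, 180 x 60 mm, origin on the bench under its middle, x along it. Uprights at x = +-70 mm, 14 mm thick, 53 mm high, have slots 16 mm wide with the floor at 38 mm: the bar lies in them along x, axis 44 mm above the bench, origin within 12 mm of the cradle's middle, tip to +x. Between the uprights: only the base board, 10 mm high.
- bar_tip (a point): The very end of the bar's plain tip.
- stone: Fixed marble tooling stone, 210 x 170 x 30 mm, origin under its middle. Carries the mallet and the jar.
- mallet: Wooden mallet lying on the stone, head 56 mm in diameter and 85 mm long, handle 120 mm; to be left alone.
- glue_jar: Amber glass jar, 54 mm in diameter, 65 mm high, standing on the stone; to be left alone.
There are look-alikes about, which are no part of the job. There is more than one size of the press; the job needs the larger. There is more than one size of the bar; the job needs the smaller.

How it is judged (in metres and radians):
On the way, in this order (a step that is already met when the one before it is completed fails the run):
1. the bar's tip is at least two thirds of the way into one of the collar's holes (distance between bar_tip and collar_center below 0.029 m and z of bar_tip in the frame of collar_center between -0.006 and 0.006 m), for 0.1 s.
2. the platen bears on the mould, with the bar in one of the holes (z of platen_foot in the frame of press below 0.055 m and distance between bar_tip and collar_center below 0.036 m and z of bar_tip in the frame of collar_center below 0.006 m), for 0.1 s.
At the end, for the whole second after the job is handed in: The platen presses firmly on the mould (collar at least 0.13 rad past first bearing, where it is solid at 0.2 rad, and not beyond 0.27 rad), and the bar lies released and still in both slots of its cradle, either way round, within 35 mm along it (z of platen_foot in the frame of press between 0.054735 and 0.054875 m and z of bar in the frame of cradle between 0.04 and 0.048 m and y of bar in the frame of cradle between -0.006 and 0.006 m and x of bar in the frame of cradle between -0.035 and 0.035 m and angle between the x axis of bar and the x axis of cradle, either way round below 0.12 rad and linear speed of bar below 0.02 m/s); the robot touches nothing.
It fails at once if the press is overtightened and crushes the mould (turned on more than 0.07 rad past solid, which takes 1.5 N m) (z of platen_foot in the frame of press below 0.054735 m).
It fails at once if the bar is rammed against the press's frame with more than 25 N (contact force between bar and press above 25 N).
It fails at once if the mallet or the jar is pushed more than 30 mm (distance of any of mallet, glue_jar from where it was at the start of the episode above 0.03 m).
It also fails if it takes over 72 s, if anything falls off the work surface, if the arm or the gripper's body presses on something with over 40 N, if the wrist force passes 120 N, or if a joint passes its speed limit or range.

ROBOT

A 6-joint arm with a two-finger parallel gripper is mounted at the origin on the work surface. World frame = base frame: x ahead of the robot, y to its left, z up, the work surface at z = 0. Lengths are in mm, angles in rad, forces in N, time in s.
With the tool pointing down it reaches from about 325 to 875 mm from the base axis. Payload 4.4 kg.
Tool frame: the origin (TCP) lies on the centre line of the jaws, within the pads' length; the fingertips stand ahead of it and the grasp point (between the pads) lies 6 mm ahead of it (ctrl.tcp_to_tips is the z of the fingertips in the tool frame, in mm); z points along the fingers, y is the line along which they close (so a half turn about z gives the same grasp; the last joint's range is limited). The gripper opens to 85 mm and grips with 20 to 120 N. Pads are 22 mm wide; open, the fingers measure 114 mm over their backs; the gripper's body (76 mm by 85 mm) begins 54 mm behind the grasp point. The pads swing forward as they close: fully open they stand 13 mm farther back than shut.
Start: joints at [-1.262, 0.207, 1.542, -0, 1.393, -0.15], TCP at [255.156, -515.289, 256.282] pointing down, gripper open.
Joint ranges: [-2.73, 2.73], [-0.86, 2.22], [0.23, 2.46], [-1.11, 4.25], [0.08, 2.63], [-2.82, 2.82]. Speed limits (rad/s): [2.79, 2.79, 3.14, 3.14, 3.14, 3.14].

INTERFACE

Orientations are given as a 3x3 rotation matrix whose columns are the frame's x, y, z axes.
In Python, from plant import ctrl, sensors, optics gives the robot as it stands. Calls block until the motion is done:
- ctrl.move_ptp(position, orientation): joint-space move of the TCP to a pose.
- ctrl.move_l(position, rot=None, vel=150, threshold=None): straight line of the TCP; rot=None keeps the orientation; vel is the mean speed in mm/s. With threshold (N) it stops when the force on the tool has changed by that much, and returns True; else False.
- ctrl.set_joints(angles): joint-space move.
- ctrl.gripper_to(opening, force=None): finger opening in mm; force is the grip in N (None keeps the last); returns when the fingers have stopped.
- ctrl.hold(seconds).
- ctrl.solve_ik(position, orientation): joint angles nearest the present ones, or None.
- sensors.read_state(): the state.
- optics.grab_frame(name): name is "scene" or "side" or "wrist"; returns (picture, depth): 480x640x3 uint8, red, green, blue; 480x640 float32, mm along the optical axis (not along the pixel's ray), 0 where there is no reading.
- optics.camera_params(name): a dict with "mtx" (3x3 intrinsics, pixels), "R" (3x3) and "t" (3): a world point X has camera coordinates R X + t; the wrist camera has in their place "T_tool_cam" (4x4, takes a point from camera to tool coordinates, whose origin is the TCP and whose axes are the flange's). Camera axes: x right, y down, z forward; pixel columns grow to the right and rows downward; lengths in mm; the calibration is good to about 2 mm. The wrist camera is an equidistant fisheye: a pixel r from the principal point sees the ray r / f radians off the axis. A picture is of the moment at which its call begins: read the wrist's pose just before it. camera_params takes no time and is no camera call.
A pose or a line that the arm cannot do raises ctrl.MotionError and nothing moves.
- ctrl.finish_job(): hands the job in; it is judged then, once.
The state is a dict: "t": time; "q": joint angles; "qvel": joint speeds; "tau": joint torques, N m; "eef_pos": TCP position; "eef_rot": TCP orientation; "force": force on the tool from outside, world axes, zero at the start; "wrist_torque": the same for the moment, N m; "grip_width": finger opening in mm; "grasp_force": force on a finger pad.
Only numpy, scipy, OpenCV 4.12 (cv2) and the standard library are available. Lean on these libraries where they do the work, as an engineer would, in place of code of your own. Each camera call takes 0.05 s, during which the arm holds its last target. There are 200 camera calls.

## Working session

There is one attempt and no reset: what is moved stays moved. The work goes in short steps, each a Python script; the robot and the scene stay as the last script left them, time stands still between calls to the robot, and variables do not carry over. Pictures are saved under pics/ and viewed, at most 10 in all, crops included, and the job is handed in when it is done.

```bash
ls; mkdir -p pics; python3 - <<'E'
from plant import ctrl,sensors,optics
import cv2,numpy as np
for n in ("scene","side"):
    p,d=optics.grab_frame(n); cv2.imwrite(f"pics/{n}0.png",p[:,:,::-1]); np.save(f"pics/{n}0.npy",d); np.save(f"pics/{n}0p.npy",p)
    c=optics.camera_params(n); print(n,c["mtx"].round(1).tolist(),c["R"].round(3).tolist(),c["t"].round(1).tolist(), (-c["R"].T@c["t"]).round(0))
print(optics.camera_params("wrist"),ctrl.tcp_to_tips,sensors.read_state()["t"])
E
```

```text
pics
scene [[604.1, 0.0, 311.3], [0.0, 604.1, 228.4], [0.0, 0.0, 1.0]] [[-0.619, 0.785, -0.013], [0.613, 0.472, -0.633], [-0.491, -0.4, -0.774]] [391.3, -270.4, 1617.3] [1202.  468. 1086.]
side [[486.7, 0.0, 312.3], [0.0, 486.7, 244.3], [0.0, 0.0, 1.0]] [[-0.95, -0.313, -0.002], [-0.191, 0.584, -0.789], [0.248, -0.749, -0.614]] [560.3, 235.7, 1039.9] [319. 817. 826.]
{'mtx': array([[371.64829954,   0.        , 323.27862305],
       [  0.        , 371.64829954, 236.54258038],
       [  0.        ,   0.        ,   1.        ]]), 'T_tool_cam': array([[-2.81564107e-04, -9.45271072e-01, -3.26285951e-01,
         8.35642177e+01],
       [ 9.99999923e-01, -1.77442835e-04, -3.48873454e-04,
        -6.07829956e-01],
       [ 2.71882879e-04, -3.26286024e-01,  9.45271049e-01,
        -1.17747622e+02],
       [ 0.00000000e+00,  0.00000000e+00,  0.00000000e+00,
         1.00000000e+00]])} 25.0 0.1
```

View pics/scene0.png

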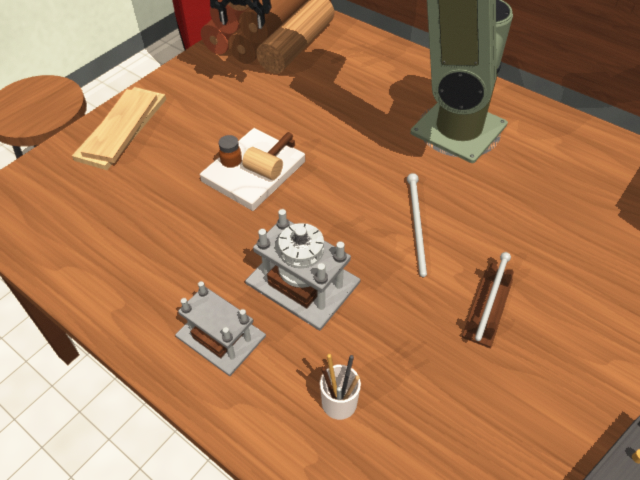

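View pics/side0.png

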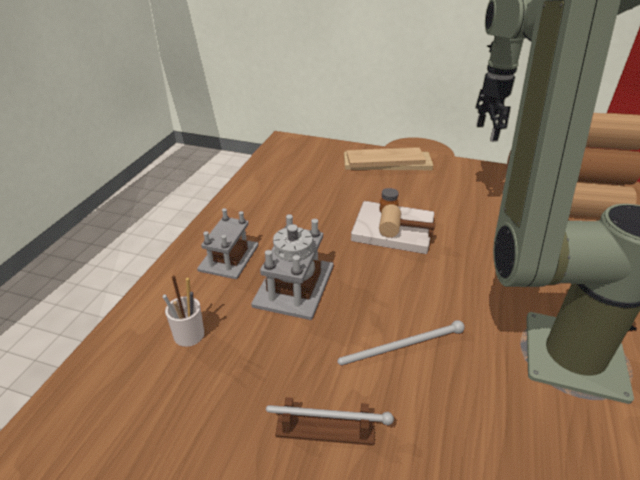

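The press with the collar is at scene (302,255) and side (293,265). The small one at scene (220,325) has no collar and is the look-alike. The bar in the cradle runs from its ball at scene (505,257) to its tip at (479,337). The longer bar, lying on the bench at (417,225), is the look-alike. I'll check this with numbers and one crop.

```bash
cat > h.py <<'E'
import numpy as np,cv2
from plant import ctrl,sensors,optics
def ray(n,uv,z):
    c=optics.camera_params(n); o=-c["R"].T@c["t"]
    d=c["R"].T@np.linalg.inv(c["mtx"])@np.array([uv[0],uv[1],1.]); return o+d*(z-o[2])/d[2]
def tri(a,b):
    P=[(lambda c:c["mtx"]@np.c_[c["R"],c["t"]])(optics.camera_params(n)) for n in("scene","side")]
    X=cv2.triangulatePoints(P[0],P[1],np.float64(a).reshape(2,1),np.float64(b).reshape(2,1)); return (X[:3]/X[3]).ravel()
def dep(n,uv,d):
    c=optics.camera_params(n); u,v=map(int,uv); z=np.median(d[v-1:v+2,u-1:u+2])
    return c["R"].T@(np.linalg.inv(c["mtx"])@np.array([u,v,1.])*z-c["t"])
E
python3 - <<'E'
from h import *
d=np.load("pics/scene0.npy"); ds=np.load("pics/side0.npy")
np.set_printoptions(precision=1,suppress=True)
for k,uv,z in [("ball",(505,257),44),("tip",(479,337),44),("bigball",(412,179),11),("bigtip",(423,273),6)]: print(k,ray("scene",uv,z),dep("scene",uv,d))
for uv in [(283,214),(263,235),(340,247),(321,269),(301,238)]: print("col sc",uv,ray("scene",uv,158),dep("scene",uv,d))
for uv in [(289,218),(314,224),(269,257),(297,268),(292,232)]: print("col si",uv,ray("side",uv,158),dep("side",uv,ds))
for uv in [(387,419),(270,408)]: print("bar si",uv,ray("side",uv,44),dep("side",uv,ds))
p=np.load("pics/scene0p.npy")
a=cv2.resize(p[195:325,240:370],(390,390),interpolation=2); b=cv2.resize(p[235:365,430:560],(390,390),interpolation=2)
cv2.imwrite("pics/crop1.png",np.hstack([a,b])[:,:,::-1])
E
```

```text
ball [351.  305.2  44. ] [357.8 306.5  52.2]
tip [556.5 353.9  44. ] [560.2 354.6  49.9]
bigball [246.4  10.8  11. ] [256.7  15.7  22.6]
bigtip [467.5 178.9   6. ] [471.7 180.6  12.2]
col sc (283, 214) [619.  -80.8 158. ] [617.3 -82.5 155.2]
col sc (263, 235) [684.9 -77.1 158. ] [682.  -80.1 152.8]
col sc (340, 247) [616.3  60.7 158. ] [615.6  60.2 156.9]
col sc (321, 269) [680.   63.4 158. ] [678.9  62.6 156.1]
col sc (301, 238) [645.1 -13.  158. ] [653.5  -5.8 172. ]
col si (289, 218) [674.1 -78.  158. ] [675.9 -82.5 154.6]
col si (314, 224) [609.3 -73.1 158. ] [612.4 -82.4 151. ]
col si (269, 257) [663.7  73.8 158. ] [668.7  63.1 148.4]
col si (297, 268) [594.   89.3 158. ] [604.6  61.2 132.2]
col si (292, 232) [647.8 -27.1 158. ] [639.1  -4.8 175.6]
bar si (387, 419) [348.5 305.1  44. ] [348.3 309.3  50.5]
bar si (270, 408) [555.9 349.6  44. ] [554.6 352.2  48.5]
```

View pics/crop1.png

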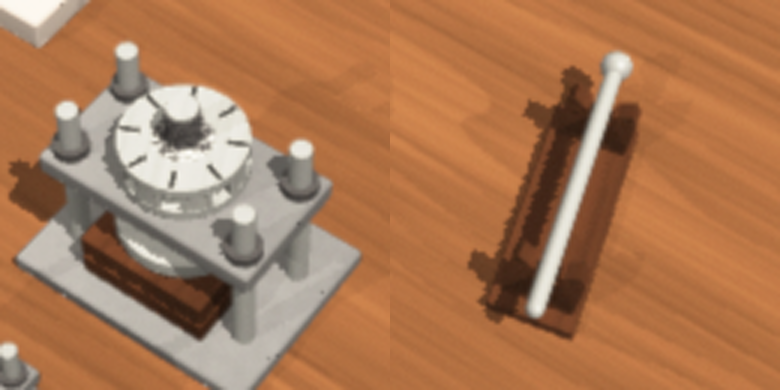

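The crop confirms both choices. The column spacing comes out at about 64 x 142 mm, which matches the larger press with 8 dark marks on its collar. The cradle bar is about 211 mm from ball to tip, against about 278 mm for the loose one. Next I'll look at both from above with the wrist camera.

```bash
cat >> h.py <<'E'
def Rz(a):  # tool down, tool x at world angle a
    c,s=np.cos(a),np.sin(a); return np.array([[c,s,0],[s,-c,0],[0,0,-1.]])
def wgrab(name):
    s=sensors.read_state(); p,d=optics.grab_frame("wrist"); cv2.imwrite(f"pics/{name}.png",p[:,:,::-1])
    np.savez(f"pics/{name}.npz",p=p,d=d,pos=s["eef_pos"],rot=s["eef_rot"]); return p
def wcam(f):
    c=optics.camera_params("wrist"); T=c["T_tool_cam"]; R=f["rot"]@T[:3,:3]; o=f["rot"]@T[:3,3]+f["pos"]; return c["mtx"],R,o
def wray(f,uv,z):
    K,R,o=wcam(f); v=np.array([(uv[0]-K[0,2])/K[0,0],(uv[1]-K[1,2])/K[1,1]]); th=np.hypot(*v)
    d=R@np.r_[v/max(th,1e-9)*np.sin(th),np.cos(th)]; return o+d*(z-o[2])/d[2]
def wproj(f,X):
    K,R,o=wcam(f); c=R.T@(np.asarray(X,float)-o); r=np.hypot(c[0],c[1]); th=np.arctan2(r,c[2])
    return np.array([K[0,2]+K[0,0]*th*c[0]/r,K[1,2]+K[1,1]*th*c[1]/r])
E
python3 - <<'E'
from h import *
np.set_printoptions(precision=2,suppress=True)
print(sensors.read_state()["eef_rot"])
for p,a in [((645,-8,330),0),((450,328,250),.23),((500,-120,130),.9),((500,110,130),-.9)]: print(ctrl.solve_ik(np.array(p,float),Rz(a)))
ctrl.move_ptp([645,-8,330],Rz(0)); wgrab("w_press")
ctrl.move_ptp([450,328,250],Rz(.23)); wgrab("w_bar")
print(sensors.read_state()["t"])
E
```

```text
[[ 0.9   0.44 -0.  ]
 [ 0.44 -0.9   0.  ]
 [ 0.   -0.   -1.  ]]
[-0.15  0.31  1.26 -0.    1.57  1.42]
[ 0.47  0.17  1.59 -0.    1.37  1.82]
[-0.4   0.22  1.81 -0.    1.11  0.27]
[ 0.05  0.22  1.81 -0.    1.11  2.52]
3.975
```

View pics/w_press.png

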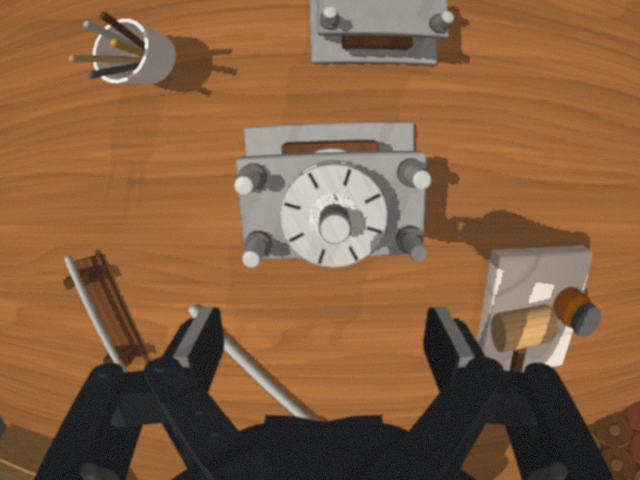

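View pics/w_bar.png

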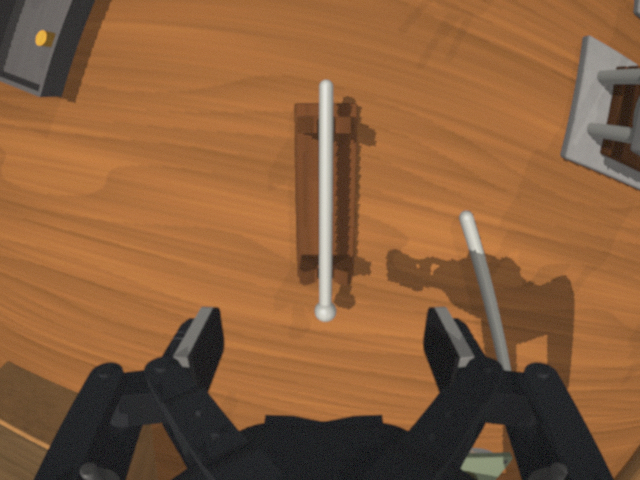

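Wrist view over the press: column tops at (245,185), (422,180), (251,258), (418,252), and the collar top around (334,215) with eight marks. View over the cradle: bar tip at (326,82), ball at (325,312), and the bar lies along the slots.

```bash
cat >> h.py <<'E'
def phase(f,C,r0=29,r1=41):
    """dark-mark angles on collar top mod 45 deg (world, deg), from profile at z=150"""
    g=cv2.cvtColor(f["p"],cv2.COLOR_RGB2GRAY).astype(np.float32); an=np.arange(0,360,.5); acc=np.zeros(len(an))
    for r in np.arange(r0,r1,1.5):
        uv=np.array([wproj(f,[C[0]+r*np.cos(a),C[1]+r*np.sin(a),150]) for a in np.deg2rad(an)],np.float32)
        acc+=cv2.remap(g,uv[:,:1],uv[:,1:],1).ravel()
    m=np.median(acc.reshape(8,90),axis=0); w=np.clip(np.median(m)-m,0,None)
    w[w<.4*w.max()]=0; z=np.sum(w*np.exp(1j*np.arange(90)*.5*np.pi/180*8)); return (np.rad2deg(np.angle(z))/8)%45,w.max(),an[np.argsort(acc)[:24]]
E
python3 - <<'E'
from h import *
np.set_printoptions(precision=1,suppress=True)
f=np.load("pics/w_press.npz"); b=np.load("pics/w_bar.npz")
T=np.array([wray(f,u,158)for u in[(245,185),(422,180),(251,258),(418,252)]]); print(T); C=T.mean(0); print("C",C)
v=T[0]-T[1]+T[2]-T[3]; print("yaw",np.arctan2(-v[0],v[1]))
# collar outline from light pixels
hsv=cv2.cvtColor(f["p"],cv2.COLOR_RGB2HSV); m=((hsv[...,1]<40)&(hsv[...,2]>165)).astype(np.uint8); m[:,:275]=0;m[:,393:]=0;m[:160]=0;m[270:]=0
c=max(cv2.findContours(m,0,1)[0],key=cv2.contourArea)[:,0]
P=np.array([wray(f,u,150)[:2] for u in c]).astype(np.float32); print("collar",cv2.minEnclosingCircle(P))
for cc in (C, ): 
    print(phase(f,cc))
tip,ball=wray(b,(326,80),44),wray(b,(325,312),44); print(tip,ball,np.linalg.norm(tip-ball),np.arctan2(*(tip-ball)[1::-1]))
for u in[(326,118),(326,268)]: print("upr",wray(b,u,53))
for u in[(296,118),(358,118),(296,270),(355,270)]: print("board",wray(b,u,20))
E
```

```text
[[672.2  54.2 158. ]
 [676.5 -88.3 158. ]
 [609.   53.2 158. ]
 [614.2 -89.6 158. ]]
C [643.  -17.6 158. ]
yaw 0.03297055348833257
collar ((643.196533203125, -15.640981674194336), 46.202335357666016)Traceback (most recent call last):
  File "<stdin>", line 11, in <module>
  File "h.py", line 29, in phase
    uv=np.array([wproj(f,[C[0]+r*np.cos(a),C[1]+r*np.sin(a),150]) for a in np.deg2rad(an)],np.float32)
                 ~~~~~^^^^^^^^^^^^^^^^^^^^^^^^^^^^^^^^^^^^^^^^^^^
  File "h.py", line 23, in wproj
    K,R,o=wcam(f); c=R.T@(np.asarray(X,float)-o); r=np.hypot(c[0],c[1]); th=np.arctan2(r,c[2])
          ~~~~^^^
  File "h.py", line 18, in wcam
    c=optics.camera_params("wrist"); T=c["T_tool_cam"]; R=f["rot"]@T[:3,:3]; o=f["rot"]@T[:3,3]+f["pos"]; return c["mtx"],R,o
ValueError: time passes only in moves, steps and waits
```

```bash
sed -i 's/^from plant.*/&\n_W=optics.camera_params("wrist")/; s/c=optics.camera_params("wrist"); T=c/c=_W; T=c/' h.py
python3 - <<'E'
from h import *
np.set_printoptions(precision=2,suppress=True)
f=np.load("pics/w_press.npz"); b=np.load("pics/w_bar.npz")
print(f["pos"],f["rot"],b["pos"],b["rot"],sensors.read_state()["eef_pos"])
print(phase(f,(643.1,-16.6)))
tip,ball=wray(b,(326,80),44),wray(b,(325,312),44); print(tip,ball,np.linalg.norm(tip-ball),np.arctan2(*(tip-ball)[1::-1]))
for u in[(326,118),(326,268)]: print("upr",wray(b,u,53))
for u in[(296,118),(358,118),(296,270),(355,270)]: print("board",wray(b,u,20))
E
```

```text
[644.89  -9.04 329.82] [[ 1. -0. -0.]
 [-0. -1. -0.]
 [-0.  0. -1.]] [451.1  327.42 250.48] [[ 0.97  0.23  0.  ]
 [ 0.23 -0.97  0.  ]
 [ 0.    0.   -1.  ]] [451.22 327.31 250.48]
(np.float64(28.034219234732312), np.float64(812.243408203125), array([341.5, 342. ,  28. ,  74.5,  74. ,  28.5, 341. ,  27.5, 342.5,
        75. , 296.5, 296. , 120. , 119.5,  73.5, 120.5, 252. ,  29. ,
       295.5, 164. , 297. , 164.5, 251.5,  27. ]))
[561.17 351.14  44.  ] [345.63 301.65  44.  ] 221.15217223085077 0.22571458439238265
upr [528.89 343.69  53.  ]
upr [397.07 312.79  53.  ]
board [522.47 370.37  20.  ]
board [535.55 314.62  20.  ]
board [373.71 338.73  20.  ]
board [387.41 279.65  20.  ]
```

```bash
python3 - <<'E'
from h import *
np.set_printoptions(precision=2,suppress=True)
a=.2257; o=np.array([443.,324.]); u=np.array([np.cos(a),np.sin(a)]); g=o-5*u
ctrl.gripper_to(60)
ctrl.move_l([*g,110],Rz(a)); ctrl.move_l([*g,50],Rz(a),vel=80); ctrl.hold(.2)
ctrl.gripper_to(5,force=40); ctrl.hold(.1); s=sensors.read_state(); print(s["eef_pos"],s["grip_width"],s["grasp_force"],s["force"])
ctrl.gripper_to(5,force=110); ctrl.move_l([*g,120],Rz(a),vel=100); s=sensors.read_state(); print(s["grip_width"],s["grasp_force"],s["force"],s["wrist_torque"])
C=np.array([645,-14.]); A=np.deg2rad(208); r=146+50
p=C+r*np.array([np.cos(A),np.sin(A)]); b=A-np.pi
ctrl.move_l([*g,300],Rz(a),vel=250)
ctrl.move_ptp([*p,300],Rz(b)); ctrl.hold(.5)
wgrab("w_held"); s=sensors.read_state(); print(p,s["eef_pos"],s["t"])
E
```

```text
[438.16 323.    50.18] 10.121167446426313 38.92043709754944 [-1.24  0.01  1.72]
9.069815777555217 107.32685923576355 [-0.3  -0.33 -1.89] [ 0.02 -0.03  0.01]
[ 471.94 -106.02] [ 471.99 -105.89  300.03] 11.2
```

View pics/w_held.png

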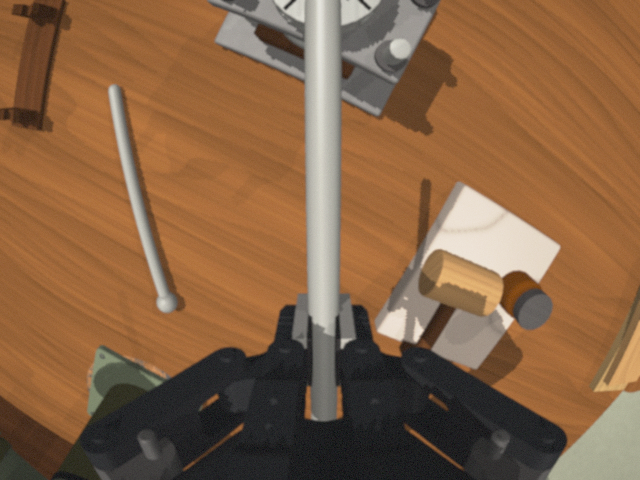

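The bar is held straight, running up the picture at u≈322, but the collar shows only at the top edge (325,5). I'll shift sideways so the collar shows next to the bar, and locate the collar top and columns from depth.

```bash
cat >> h.py <<'E'
def cloud(f):
    K,R,o=wcam(f); u,v=np.meshgrid(np.arange(640),np.arange(480)); x=(u-K[0,2])/K[0,0]; y=(v-K[1,2])/K[1,1]; th=np.hypot(x,y)+1e-9
    k=np.tan(th)/th; P=np.dstack([x*k,y*k,np.ones_like(x)])*f["d"][...,None]; return P@R.T+o
def collar(f,C):
    P=cloud(f); ok=f["d"]>0; r=np.hypot(P[...,0]-C[0],P[...,1]-C[1]); zs=P[...,2]
    m=ok&(r<65)&(abs(zs-150)<6); zmed=np.median(zs[m]); m&=abs(zs-zmed)<3; q=P[m][:,:2].astype(np.float32)
    return cv2.minEnclosingCircle(cv2.convexHull(q)),zmed,m.sum(),[ (np.median(P[...,:3][ok&(np.hypot(P[...,0]-c[0],P[...,1]-c[1])<14)&(abs(zs-157)<5)],axis=0)) for c in [(C[0]+sx*32-sy*2.4,C[1]+sy*72+sx) for sx in(-1,1) for sy in(-1,1)]]
E
python3 - <<'E'
from h import *
np.set_printoptions(precision=2,suppress=True)
C=np.array([645,-14.]); A=np.deg2rad(208); n=np.array([np.cos(A),np.sin(A)]); t=np.array([-n[1],n[0]]); b=A-np.pi
for i,l in enumerate((75,-75)):
    p=C+110*n+l*t
    ctrl.move_l([*p,290],Rz(b),vel=250); ctrl.hold(.4); wgrab(f"w_c{i}"); f=np.load(f"pics/w_c{i}.npz")
    c=collar(f,C); print(c); print(phase(f,c[0][0])[:2])
    # bar lateral in tool frame as the camera sees it
    P=(cloud(f)-f["pos"])@f["rot"]; m=(f["d"]>0)&(abs(P[...,1])<15)&(P[...,2]<14)&(P[...,2]>-8)&(P[...,0]>40)&(P[...,0]<118)
    x,y=P[m][:,0],P[m][:,1]; print("bar y at x~45,110:",[ (y[abs(x-k)<8].min()+y[abs(x-k)<8].max())/2 for k in(50,80,110)],"tip x",P[(f["d"]>0)&(abs(P[...,1])<15)&(P[...,2]<15)&(P[...,2]>-8)][:,0].max(), "topz",[np.median(P[m][abs(x-k)<5,2]) for k in (50,80,110)])
print(sensors.read_state()["t"])
q=np.hstack([cv2.imread("pics/w_c0.png"),cv2.imread("pics/w_c1.png")]); cv2.imwrite("pics/c01.png",cv2.resize(q,(800,300)))
E
```

```text
(((642.2044677734375, -17.324399948120117), 45.29627227783203), np.float64(150.17200670244154), np.int64(10237), [array([613.36, -90.42, 157.98]), array([608.33,  51.43, 157.86]), array([679.93, -94.12, 157.86]), array([671.49,  53.56, 157.73])])
(np.float64(28.179570785369993), np.float64(1117.172607421875))
bar y at x~45,110: [np.float64(-0.6624033375706415), np.float64(-0.9350948557841727), np.float64(-0.8807465640821941)] tip x 122.15003986357999 topz [np.float64(1.183254119064793), np.float64(1.2495958573792842), np.float64(1.3141542286677557)]
(((642.0213012695312, -17.36527442932129), 45.17369079589844), np.float64(150.1145891534091), np.int64(10152), [array([612.31, -88.79, 157.8 ]), array([nan, nan, nan]), array([675.43, -86.56, 157.73]), array([666.3 ,  52.88, 157.42])])
(np.float64(28.15882337577723), np.float64(1010.84814453125))
bar y at x~45,110: [np.float64(-0.6757742558350532), np.float64(-0.9034608251993443), np.float64(-0.9077466389339599)] tip x 122.15516817182967 topz [np.float64(1.1816145624911538), np.float64(1.2562659990006375), np.float64(1.2930918218466905)]
13.4583
  return _methods._mean(a, axis=axis, dtype=dtype,
  ret = um.true_divide(
```

View pics/c01.png

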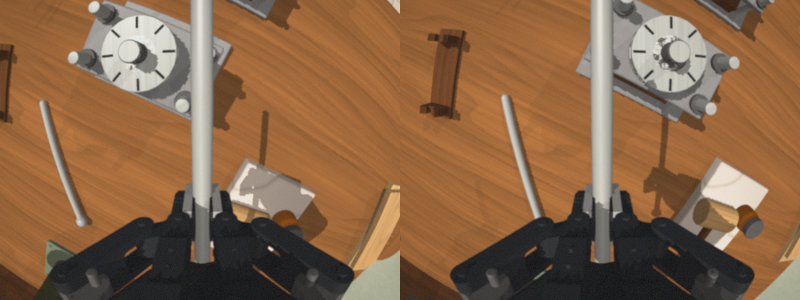

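The bar and collar are measured together: collar centre (642.1, -17.4), radius 45.2, top at 150.1, marks at 28.2° mod 45. Insert at 208.2°.

```bash
cat >> h.py <<'E'
C0=np.array([642.1,-17.35])
def pose(Adeg,r,z=141.3):
    A=np.deg2rad(Adeg); R=Rz(A-np.pi); return np.r_[C0+r*np.array([np.cos(A),np.sin(A)])+.9*R[:2,1],z],R
def tq(n=4):
    v=[]
    for _ in range(n):
        s=sensors.read_state(); p=(np.array(s["eef_pos"])[:2]-C0)/1e3; F=np.array(s["force"]); v.append([p[0]*F[1]-p[1]*F[0]+s["wrist_torque"][2],s["wrist_torque"][2],*F])
        if n>1: ctrl.hold(.02)
    return np.mean(v,0)
def arc(a0,a1,r,step=4,vel=100):
    k=max(1,int(np.ceil(abs(a1-a0)/step)))
    for a in np.linspace(a0,a1,k+1)[1:]: ctrl.move_l(*pose(a,r),vel=vel)
E
python3 - <<'E'
from h import *
np.set_printoptions(precision=2,suppress=True)
A=208.17
p,R=pose(A,195,200); ctrl.move_ptp(p,R); ctrl.move_l(*pose(A,195),vel=100); ctrl.hold(.2); z=tq(); print("zero",z)
hit=ctrl.move_l(*pose(A,148),vel=40,threshold=7); s=sensors.read_state(); print(hit,np.hypot(*(s["eef_pos"][:2]-C0)),tq()-z)
if not hit:
    hit=ctrl.move_l(*pose(A,140),vel=15,threshold=5); s=sensors.read_state(); r=np.hypot(*(s["eef_pos"][:2]-C0)); print(hit,r,tq()-z)
print(sensors.read_state()["t"])
E
```

```text
zero [ 0.02 -0.    0.12 -0.08 -1.79]
False 148.16914259546388 [-0.08  0.01  0.26  0.79 -0.45]
True 148.01942155425016 [-0.07 -0.   -0.02  0.48 -0.22]
16.8667
```

```bash
python3 - <<'E'
from h import *
np.set_printoptions(precision=2,suppress=True)
A=208.17; z=np.array([.02,0,.12,-.08,-1.79])
hit=ctrl.move_l(*pose(A,142),vel=12,threshold=10); s=sensors.read_state(); r=np.hypot(*(s["eef_pos"][:2]-C0)); print(hit,r,tq()-z)
r-=0 if not hit else -1.5
ctrl.move_l(*pose(A,r),vel=20); ctrl.hold(.15); print(r,tq()-z)
for a in (206,204,202,200,198,196):
    ctrl.move_l(*pose(a,r),vel=40); m=tq(1)-z; print(a,m,(tq()-z)[0])
print(sensors.read_state()["t"])
E
```

```text
True 147.6352312132934 [ 0.02 -0.07 -1.15 -1.36  1.31]
149.1352312132934 [-0.08 -0.   -0.55  0.29 -0.04]
206 [-0.05 -0.02 -0.68 -0.15  0.22] -0.022255070133279143
204 [ 0.14 -0.11 -0.07 -1.89 -0.2 ] 0.06009890613567047
202 [ 0.26 -0.3   1.5  -3.52  0.85] 0.1998090903397272
200 [ 0.22 -0.55  0.33 -5.38 -0.52] 0.187520351537478
198 [ 0.35 -0.54  0.89 -5.98 -0.38] 0.23588301713245033
196 [ 0.39 -0.64  0.36 -7.11  0.63] 0.3467353307426686
20.0667
```

```bash
python3 - <<'E'
from h import *
np.set_printoptions(precision=2,suppress=True)
z=np.array([.02,0,.12,-.08,-1.79]); r=149.1
for a in np.arange(193,132,-3.):
    ctrl.move_l(*pose(a,r),vel=60); m=tq(1)-z; print(int(a),m)
    if m[0]>.9 or abs(m[2:]).max()>30: print("STOP");break
m=(tq()-z);s=sensors.read_state(); print("still",m,s["eef_pos"],pose(a,r)[0],s["grip_width"],s["t"])
E
```

```text
193 [ 0.45 -0.6   0.93 -7.09 -0.14]
190 [ 0.37 -0.62  0.23 -6.72  0.32]
187 [ 0.32 -0.65  0.22 -6.59  0.04]
184 [ 0.39 -0.68  1.32 -7.14  0.27]
181 [ 0.43 -0.66  0.86 -7.36  0.68]
178 [ 0.49 -0.62 -0.47 -7.5   0.07]
175 [ 0.34 -0.64 -0.41 -6.59 -0.44]
172 [ 0.48 -0.62 -1.36 -7.32 -0.46]
169 [ 0.49 -0.62  0.16 -7.69  0.13]
166 [ 0.46 -0.59 -1.46 -6.92  0.41]
163 [ 0.29 -0.66 -0.39 -6.62  0.87]
160 [ 0.46 -0.62 -0.79 -7.46  0.11]
157 [ 0.41 -0.56 -0.81 -6.81  0.47]
154 [ 0.56 -0.57 -1.32 -7.79  0.24]
151 [ 0.44 -0.59 -0.9  -7.45  1.1 ]
148 [ 0.38 -0.6  -1.47 -6.91  0.31]
145 [ 0.41 -0.56 -0.75 -7.47  0.39]
142 [ 0.37 -0.49 -1.63 -6.19  0.9 ]
139 [ 0.28 -0.56 -1.54 -6.2   0.94]
136 [ 0.35 -0.49 -1.62 -6.44  1.18]
133 [ 0.55 -0.45 -3.41 -6.29  1.02]
still [ 0.42 -0.45 -2.31 -6.28  0.63] [537.97  89.96 140.37] [539.76  91.08 141.3 ] 8.51152437817504 26.0833
```

```bash
cat > look.py <<'E'
from h import *
def look(A,name,l=75):
    n=np.array([np.cos(np.deg2rad(A)),np.sin(np.deg2rad(A))]); t=np.array([-n[1],n[0]]); p=C0+110*n+l*t
    ctrl.move_ptp([*p,290],Rz(np.deg2rad(A)-np.pi)); ctrl.hold(.4); wgrab(name); f=np.load(f"pics/{name}.npz")
    c=collar(f,C0); ph=phase(f,c[0][0])[:2]; P=(cloud(f)-f["pos"])@f["rot"]
    m=(f["d"]>0)&(abs(P[...,1])<18)&(P[...,2]<16)&(P[...,2]>-10)&(P[...,0]>40); q=P[m]; x=q[:,0]
    print("collar",c[0],c[1],"phase",ph,"bar y",[(q[abs(x-k)<8,1].min()+q[abs(x-k)<8,1].max())/2 for k in(50,80,110)],"tip",x.max(),"z",[np.median(q[abs(x-k)<5,2]) for k in(50,80,110)])
E
python3 - <<'E' 2>/dev/null
from look import *
np.set_printoptions(precision=2,suppress=True)
z=np.array([.02,0,.12,-.08,-1.79])
ctrl.move_l(*pose(136.5,149.1),vel=60); print(tq()-z)
ctrl.move_l(*pose(136.5,205),vel=100); print(tq(1)-z)
p,R=pose(136.5,205,230); ctrl.move_l(p,R,vel=200)
look(226,"w_d0"); print(sensors.read_state()["t"])
E
```

```text
[ 0.18 -0.42 -2.95 -2.89  0.33]
[ 0.02  0.02  0.1  -0.29 -0.05]
collar ((642.6210327148438, -18.44796371459961), 45.28946304321289) 150.11578728277476 phase (np.float64(9.736658426330946), np.float64(1091.075927734375)) bar y [np.float64(-0.07946069579329196), np.float64(-0.2299982161297751), np.float64(-0.25780624894077464)] tip 121.83896124845853 z [np.float64(1.2457591142689273), np.float64(1.2534950436029435), np.float64(1.3116670781976432)]
29.95
```

```bash
sed -i 's/def pose(Adeg,r,z=141.3):/def pose(Adeg,r,z=141.3,off=.9):/; s/+\.9\*R\[:2,1\]/+off*R[:2,1]/' h.py
python3 - <<'E' 2>&1
from h import *
np.set_printoptions(precision=2,suppress=True)
A=234.74
p,R=pose(A,212,200,1.3); ctrl.move_ptp(p,R); ctrl.move_l(*pose(A,212,off=1.3),vel=120); ctrl.hold(.2); z=tq(); print("zero",z.tolist())
hit=ctrl.move_l(*pose(A,150,off=1.3),vel=40,threshold=8); s=sensors.read_state(); r=np.hypot(*(s["eef_pos"][:2]-C0)); m=tq()-z; print(hit,r,m)
if r>160: print("blocked")
else:
    ctrl.move_l(*pose(A,149,off=1.3),vel=20); ctrl.hold(.1); print(tq()-z)
print(sensors.read_state()["eef_pos"]-pose(A,149,off=1.3)[0],sensors.read_state()["t"])
E
```

```text
zero [0.002863098607097699, -0.005515342001087228, -0.1306791565805623, -0.25871231161980063, -1.39542331736019]
False 150.24155408856336 [ 0.04  0.    0.39  0.09 -0.14]
[ 0.06  0.01  0.53  0.09 -0.51]
[ 0.   -0.02 -0.01] 33.6583
```

```bash
python3 - <<'E' 2>&1
from h import *
np.set_printoptions(precision=2,suppress=True)
z=np.array([.003,-.006,-.13,-.26,-1.4]); r=149
for a in np.arange(231.7,186,-3.):
    ctrl.move_l(*pose(a,r,off=1.1),vel=60); m=tq(1)-z; print(round(a,1),m[:2],end=' ')
    if m[0]>.9: print("STOP");break
print()
for a in np.arange(a-2,165,-2.):
    ctrl.move_l(*pose(a,r,off=1.1),vel=50); m=tq(3)-z; print(round(a,1),m[:2],end=' ')
    if m[0]>.68: print("RISE");break
m=(tq(8)-z);s=sensors.read_state(); print("still",m,s["eef_pos"],pose(a,r,off=1.1)[0],s["t"])
E
```

```text
231.7 [-0.04 -0.07] 228.7 [ 0.16 -0.31] 225.7 [ 0.21 -0.44] 222.7 [ 0.22 -0.53] 219.7 [ 0.38 -0.52] 216.7 [ 0.55 -0.51] 213.7 [ 0.44 -0.47] 210.7 [ 0.46 -0.52] 207.7 [ 0.41 -0.58] 204.7 [ 0.45 -0.57] 201.7 [ 0.25 -0.63] 198.7 [ 0.36 -0.55] 195.7 [ 0.48 -0.59] 192.7 [ 0.2  -0.64] 189.7 [ 0.34 -0.58] 186.7 [ 0.37 -0.58] 
184.7 [ 0.46 -0.55] 182.7 [ 0.46 -0.6 ] 180.7 [ 0.35 -0.58] 178.7 [ 0.35 -0.61] 176.7 [ 0.4  -0.59] 174.7 [ 0.48 -0.59] 172.7 [ 0.43 -0.59] 170.7 [ 0.51 -0.59] 168.7 [ 0.55 -0.64] 166.7 [ 0.65 -0.62] still [ 0.69 -0.63 -0.13 -8.79 -0.56] [496.62  13.46 141.3 ] [496.84  15.86 141.3 ] 41.325
```

```bash
python3 - <<'E' 2>&1
from h import *
np.set_printoptions(precision=2,suppress=True)
z=np.array([.003,-.006,-.13,-.26,-1.4]); r=149
for a in np.arange(165.7,150,-1.):
    ctrl.move_l(*pose(a,r,off=1.1),vel=20); m=tq(8)-z; s=sensors.read_state(); v=s["eef_pos"][:2]-C0
    print(round(a,1),m[[0,1,3]],round(np.rad2deg(np.arctan2(v[1],v[0]))%360,2))
    if m[0]>.88: break
print(s["t"])
E
```

```text
165.7 [ 0.77 -0.63 -9.37] 167.13
164.7 [ 0.76 -0.64 -9.39] 166.16
163.7 [ 0.77 -0.65 -9.57] 165.18
162.7 [ 0.83 -0.64 -9.87] 164.18
161.7 [ 0.79 -0.64 -9.56] 163.18
160.7 [ 0.82 -0.62 -9.67] 162.19
159.7 [ 0.79 -0.64 -9.59] 161.2
158.7 [ 0.73 -0.64 -9.3 ] 160.2
157.7 [ 0.74 -0.6  -9.12] 159.21
156.7 [ 0.76 -0.61 -9.34] 158.21
155.7 [ 0.81 -0.61 -9.51] 157.22
154.7 [  0.87  -0.66 -10.35] 156.31
153.7 [  0.99  -0.66 -11.11] 155.44
46.7417
```

```bash
python3 - <<'E' 2>&1
from h import *
np.set_printoptions(precision=2,suppress=True)
z=np.array([.003,-.006,-.13,-.26,-1.4]); r=149
for a in (153.2,152.7):
    ctrl.move_l(*pose(a,r,off=1.1),vel=20); m=tq(8)-z; print(a,m[[0,1,3]])
    if m[0]>1.0: break
# relieve, draw out, look
ctrl.move_l(*pose(a+6,r,off=1.1),vel=60); ctrl.move_l(*pose(a+11,r,off=1.1),vel=60); print(tq()-z)
ctrl.move_l(*pose(a+11,205,off=1.1),vel=100); print(tq(1)-z)
p,R=pose(a+11,205,230); ctrl.move_l(p,R,vel=250)
a=.2257; u=np.array([np.cos(a),np.sin(a)]); g=np.array([443.,324.])-6*u
ctrl.move_ptp([*g,180],Rz(a)); ctrl.hold(.3); wgrab("w_cr"); s=sensors.read_state(); print(s["eef_pos"],g,s["t"])
f=np.load("pics/w_cr.npz"); P=(cloud(f)-f["pos"])@f["rot"]
m=(f["d"]>0)&(abs(P[...,1])<18)&(P[...,2]<16)&(P[...,2]>-10)&(P[...,0]>40); q=P[m]; x=q[:,0]
print("bar y",[(q[abs(x-k)<8,1].min()+q[abs(x-k)<8,1].max())/2 for k in(50,80,110)],"z",[np.median(q[abs(x-k)<5,2]) for k in(50,80,110)])
E
```

```text
153.2 [  1.06  -0.66 -11.54]
[ 0.16 -0.27 -0.46 -2.61 -0.7 ]
[ 0.01 -0.01  0.27  0.11 -0.22]
[437.69 321.98 180.4 ] [437.15 322.66] 50.65
bar y [np.float64(0.1412372918990834), np.float64(-0.10635399754710306), np.float64(0.1027201566299083)] z [np.float64(1.2287456025696706), np.float64(1.208939510612287), np.float64(1.2709019776968626)]
```

View pics/w_cr.png

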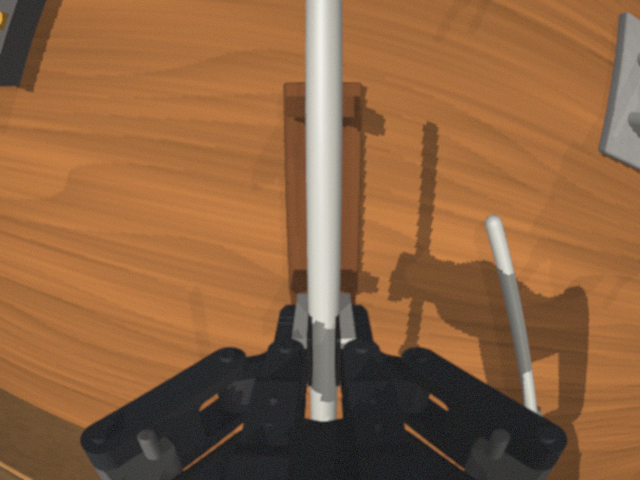

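The bar is centred over the cradle. The cradle spans u≈287–362 and the bar is at u≈323, in line with the slots. Lowering it to where it was picked up.

```bash
python3 - <<'E' 2>&1
from h import *
np.set_printoptions(precision=2,suppress=True)
a=.2257; u=np.array([np.cos(a),np.sin(a)]); g=np.array([443.,324.])-5*u
ctrl.move_l([*g,75],Rz(a),vel=120); ctrl.hold(.2); print(sensors.read_state()["eef_pos"])
hit=ctrl.move_l([*g,51],Rz(a),vel=40,threshold=8); s=sensors.read_state(); print(hit,s["eef_pos"],s["force"],s["t"])
if s["eef_pos"][2]<54:
    ctrl.gripper_to(40); ctrl.hold(.2); ctrl.move_l([*g,120],Rz(a),vel=120); ctrl.move_l([*g,230],Rz(a),vel=250); ctrl.hold(.3); wgrab("w_end"); print(sensors.read_state()["t"])
    f=np.load("pics/w_end.npz"); P=cloud(f); o=np.array([443,324]); L=(P[...,:2]-o)@np.array([u,[-u[1],u[0]]]).T
    m=(f["d"]>0)&(abs(L[...,1])<14)&(P[...,2]>42)&(P[...,2]<60)&(np.ptp(f["p"],axis=2)<40)
    x,y,zz=L[m][:,0],L[m][:,1],P[m][:,2]; print("x range",x.min(),x.max(),"y,z at",[((y[abs(x-k)<6].min()+y[abs(x-k)<6].max())/2,np.percentile(zz[abs(x-k)<6],90)) for k in(-50,0,50,100)])
E
```

```text
[438.78 323.25  75.97]
True [437.31 322.44  50.33] [-0.85 -0.46  4.84] 52.4917
54.7833
x range -107.37943696899362 119.84971732458492 y,z at [(np.float64(0.41710661924160686), np.float64(50.396247813349206)), (np.float64(0.8283298471478213), np.float64(50.496167258749495)), (np.float64(0.3483832282262527), np.float64(50.47944833841348)), (np.float64(0.33213354155579466), np.float64(50.698353119225054))]
```

View pics/w_end.png

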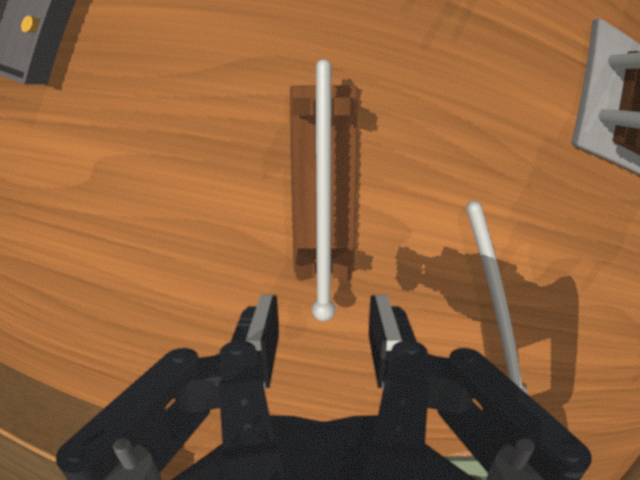

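The bar lies in both slots, from its tip at (323,65) to its ball at (323,312). It is level, with its axis at about 44 mm, and released.

```bash
python3 -c "
from plant import ctrl
print(ctrl.finish_job())"
```

```text
the job is handed in; nothing more can be done
None
```

I turned the press until the platen bore firmly on the mould, stopping at a held reading of 1.06 N m (about 1.15 N m turning), laid the bar back level in both cradle slots, left the other bench things alone, and handed the job in at about 55 s; no verdict came back.

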